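Lay the straightedge along the album to measure it

TASK

Take the aluminium straightedge out of its wooden case and lay it flat on the table, flush along the long edge of the red coin album that has the white dot, with the red zero end of the straightedge level with the dotted corner, so that the album's length can be read off. Leave it lying there, and neither shove the album along nor disturb the vase, pot, brass weight and wad of notes.

Things in the scene. Friction and masses are not known exactly. Their poses are not given: they have to be found in the camera images.
- ruler: loose aluminium straightedge, a plain bar 240 mm long (its y axis), 30 mm wide (x), 10 mm thick (z), about 0.17 kg. Origin: centre of its underside. Red band across the top at the zero end (+y end); black scale marks along its +x long edge. It starts in the case, underside 8 mm above the table, its ends and sides sunk below the case's rim except at the middle.
- ruler_zero (a point): zero corner of the straightedge: on its scale edge (+x side) at the red end, at the underside; in the body at (15, 120, 0) mm
- ruler_150 (a point): point on the straightedge's scale edge 150 mm from the zero end, at the underside; in the body at (15, -30, 0) mm
- case: open dark wooden case, fixed to the table, 258 mm long (y), 48 mm wide (x), rim 22 mm high, inner floor 8 mm high, 3 mm of play round the straightedge. Both long walls are cut away down to the table over the middle 70 mm for the fingers (the floor there is only 26 mm wide). Origin: centre of its underside.
- album: coin album lying flat, 165 mm long (y), 120 mm wide (x), 32 mm high, red covers with a yellow panel on top and a white page block, 1.1 kg, loose on the table. Origin: centre of its underside. The edge to measure is the long face on its -x side (towards the robot), 60 mm from the origin; the round white 16 mm dot on the top cover lies in that edge's +y corner.
- album_corner (a point): the dotted corner of the album, at table height; in the album's frame at (-60, 82.5, 0) mm
- vase: bystander: small red vase, 68 mm across, 88 mm high; origin under its centre
- pot: bystander: terracotta bowl, 72 mm across, 60 mm high; origin under its centre
- weight: bystander: small brass weight, 38 mm across, 36 mm high; origin under its centre
- notes: bystander: wad of notes, 60 x 110 x 35 mm (x, y, z); origin under its centre
There are look-alikes about, which are no part of the job. What is shaped like the ruler but pink or purple is not meant.

How it is judged (in metres and radians):
At the end, for the whole second after the job is handed in: The straightedge lies flat on the table, at rest, its scale edge within 3 mm of the album's dotted long face both at the zero end and 150 mm along, and its zero end within 7 mm of level with the dotted corner (x of ruler_zero in the frame of album between -0.063 and -0.057 m and x of ruler_150 in the frame of album between -0.063 and -0.057 m and y of ruler_zero in the frame of album between 0.0755 and 0.0895 m and height (world z) of ruler below 0.003 m and angle between ruler's own z axis and vertical below 0.05 rad and linear speed of each of ruler, album below 0.01 m/s); the robot touches nothing.
It fails at once if the album is shoved more than 20 mm or tipped (distance of album from where it was at the start of the episode above 0.02 m or angle between album's own z axis and vertical above 0.2 rad).
It fails at once if a bystander is moved more than 20 mm or tipped over (distance of any of vase, pot, weight, notes from where it was at the start of the episode above 0.02 m or angle between any of vase, pot, weight, notes's own z axis and vertical above 0.4 rad).
It also fails if it takes over 64 s, if anything falls off the work surface, if the arm or the gripper's body presses on something with over 40 N, if the wrist force passes 120 N, or if a joint passes its speed limit or range.

ROBOT

A 6-joint arm with a two-finger parallel gripper is mounted at the origin on the work surface. World frame = base frame: x ahead of the robot, y to its left, z up, the work surface at z = 0. Lengths are in m, angles in degrees, forces in N, time in s.
With the tool pointing down it reaches from about 0.375 to 0.9 m from the base axis. Payload 3.1 kg.
Tool frame: the origin (TCP) lies between the finger pads; the fingertips stand 11 mm ahead of it and the grasp point (between the pads) lies 8 mm behind it; z points along the fingers, y is the line along which they close (so a half turn about z gives the same grasp; the last joint's range is limited). The gripper opens to 87 mm and grips with 3 to 60 N. Pads are 19 mm wide; open, the fingers measure 117 mm over their backs; the gripper's body (75 mm by 190 mm) begins 51 mm behind the grasp point.
Start: joints at [-85.629, 30.224, 82.088, -0, 67.689, -10.227], TCP at [0.158, -0.605, 0.234] pointing down, gripper open.
Joint ranges: [-176.69, 176.69], [-43.24, 126.21], [12.49, 139.97], [-82, 262], [0, 151.66], [-163.58, 163.58]. Speed limits (degrees/s): [159.86, 159.86, 180, 180, 180, 180].

INTERFACE

Orientations are given as a 3x3 rotation matrix whose columns are the frame's x, y, z axes.
In Python, from rig import bot, viewer, workorder, models gives the robot as it stands.
- The arm moves only by the shell command python3 -m jog 'ROWS'. ROWS is JSON, a list of rows, each a list of 7 numbers: the opening, from 0 (shut) to 1 (fully open), then the shift along the tool's x, y, z in m, then the turn, a rotation vector about the tool's x, y, z in degrees. In form: [[claw, x, y, z, ax, ay, az], ...]. A call has 1 to 20 rows; each row is the pose to reach, as a shift and turn from the pose commanded when the call began, along the tool's axes at that moment; what a row does not reach only later rows make up. A row lasts 1/8 s, in which the tool goes at most 62.5 mm and 10.7 degrees, less where a joint would pass 70% of its speed; a pose out of reach is approached as far as the arm can. A call with a gripper value outside its range is refused whole. The fingers move at their own pace and stop on an object; the grip force is fixed at half the most. Time passes only in rows, so rows that repeat a pose let the fingers close. It gives the time, the measured TCP pose, the force, the opening and the grip force at its end, in the units of the state.
- bot.read_state(): the state, without advancing time (a new reading comes with each control period).
- viewer.capture(name): name is "scene" or "top"; returns (picture, depth): 384x512x3 uint8, blue, green, red; 384x512 float32, m along the optical axis (not along the pixel's ray), 0 where there is no reading.
- viewer.camera_info(name): a dict with "fx", "fy", "cx", "cy" (pixels), "dist_coeffs" ([k1, k2, p1, p2, k3] as OpenCV has them; the pictures are not rectified), "world_to_cam" (4x4, takes a point from world to camera coordinates). Camera axes: x right, y down, z forward; pixel columns grow to the right and rows downward; lengths in m; the calibration is good to about 2 mm. A picture is of the moment at which its call begins. camera_info takes no time and is no camera call.
- workorder.hand_in(): hands the job in; it is judged then, once.
Trained networks look in the newest picture that a camera, given by its name, has taken for a name from the list of things; names that differ only in an ending like _2 or _b are one class to them, and where a whole thing is asked for, a point or a joint stands for the part that bears it (a point fixed in the world has none). Each returns a list of dicts, best first, with "p" (0 to 1); they miss things now and then, are a little off and sometimes report something else, mostly with a low value. They report only what shows in the picture. A call takes as long as a camera call. They do not tell look-alikes from the thing itself.
- models.outline_of(camera, thing): "mask" (384x512 bool, what is visible of it).
- models.tip_of(camera, thing): "xyz" ([x, y, z] in m, in world coordinates, good to about 4 mm: a listed point, or the origin of a listed thing).
The state is a dict: "time_s": time; "joint_positions": joint angles; "qvel": joint speeds; "tau": joint torques, N m; "position": TCP position; "tcp_rot": TCP orientation; "force": force on the tool from outside, world axes, zero at the start; "moment": the same for the moment, N m; "opening": opening from 0.0 (shut) to 1.0 (fully open); "grasp_force": force on a finger pad.
Only numpy, scipy, OpenCV 4.12 (cv2) and the standard library are available. Lean on these libraries where they do the work, as an engineer would, in place of code of your own. Each camera call takes 0.05 s, during which the arm holds its last target. There are 200 camera calls.

## Working session

There is one attempt and no reset: what is moved stays moved. The work goes in short steps, Python scripts to look and compute and a shell command to move; the robot and the scene stay as the last step left them, time stands still between calls to the robot, and variables do not carry over. Pictures are saved under pics/ and viewed, at most 10 in all, crops included, and the job is handed in when it is done.

```bash
mkdir -p pics; cat > h.py <<'E'
import numpy as np,cv2
from rig import bot,viewer,workorder,models
def cloud(name,depth):
    c=viewer.camera_info(name);K=np.array([[c['fx'],0,c['cx']],[0,c['fy'],c['cy']],[0,0,1]])
    h,w=depth.shape;u,v=np.meshgrid(np.arange(w),np.arange(h))
    n=cv2.undistortPoints(np.stack([u,v],-1).reshape(-1,1,2).astype(np.float64),K,np.array(c['dist_coeffs'])).reshape(h,w,2)
    P=np.concatenate([n*depth[...,None],depth[...,None]],-1)
    T=np.linalg.inv(np.array(c['world_to_cam']));return P@T[:3,:3].T+T[:3,3]
E
python3 - <<'E'
from h import *
for n in ['scene','top']:
    im,d=viewer.capture(n);cv2.imwrite(f'pics/{n}0.png',im);np.save(f'{n}d.npy',d)
    P=cloud(n,d);C=np.linalg.inv(np.array(viewer.camera_info(n)['world_to_cam']));print(n,C[:3,3].round(3),C[:3,2].round(2))
    for t in ['ruler','case','album','album_corner','ruler_zero','ruler_150','vase','pot','weight','notes']:
        print(t,[(np.round(x['xyz'],3).tolist(),round(x['p'],2)) for x in models.tip_of(n,t)[:3]])
print(bot.read_state())
E
```

```text
scene [1.132 0.357 0.793] [-0.6  -0.33 -0.73]
ruler [([0.606, -0.208, 0.008], 0.98), ([0.421, -0.162, -0.001], 0.91), ([0.621, -0.238, 0.006], 0.9)]
case [([0.607, -0.208, 0.003], 0.66), ([0.763, 0.197, 0.002], 0.2)]
album [([0.582, 0.234, 0.002], 0.63)]
album_corner [([0.523, 0.317, -0.001], 0.57)]
ruler_zero [([0.339, -0.07, -0.002], 0.82), ([0.116, -0.413, 0.002], 0.73)]
ruler_150 [([0.606, -0.208, 0.008], 0.98), ([0.421, -0.162, -0.001], 0.91), ([0.621, -0.238, 0.006], 0.9)]
vase []
pot [([0.81, 0.06, 0.001], 0.63)]
weight [([0.696, 0.008, -0.0], 0.71)]
notes [([0.772, -0.235, -0.002], 0.81)]
top [0.419 0.009 1.275] [ 0.08 -0.02 -1.  ]
ruler [([0.204, -0.335, -0.002], 0.86), ([0.211, -0.299, 0.002], 0.84), ([0.419, -0.162, 0.0], 0.78)]
case []
album [([0.584, 0.233, 0.002], 0.94)]
album_corner [([0.519, 0.318, 0.003], 0.75)]
ruler_zero [([0.335, -0.07, 0.0], 0.84), ([0.635, -0.091, 0.007], 0.66), ([0.583, 0.234, -0.001], 0.51)]
ruler_150 [([0.204, -0.335, -0.002], 0.86), ([0.211, -0.299, 0.002], 0.84), ([0.419, -0.162, 0.0], 0.78)]
vase [([0.761, 0.199, 0.004], 0.97)]
pot [([0.81
[... 229 characters left out ...]
.72665367e-04,
        6.76901180e+01, -1.02272897e+01]), 'qvel': array([ 0.09220417,  0.03742255,  0.09977674, -0.07701581, -0.15227095,
       -0.04447518]), 'tau': array([ 1.73031807e-03, -4.40015137e+01, -1.76984864e+01,  6.34052418e-02,
        5.02896798e-02, -8.29746341e-06]), 'position': array([ 0.15755601, -0.60478796,  0.23354469]), 'tcp_rot': array([[ 9.67718485e-01,  2.52033595e-01,  1.34933335e-05],
       [ 2.52033594e-01, -9.67718485e-01,  2.95400672e-05],
       [ 2.05028376e-05, -2.51856957e-05, -9.99999999e-01]]), 'force': array([-0.87985576,  0.37316985,  0.3230585 ]), 'moment': array([0.02053259, 0.00976675, 0.02018592]), 'grasp_force': 0.0, 'opening': 0.9967132604421336}
```

View pics/top0.png

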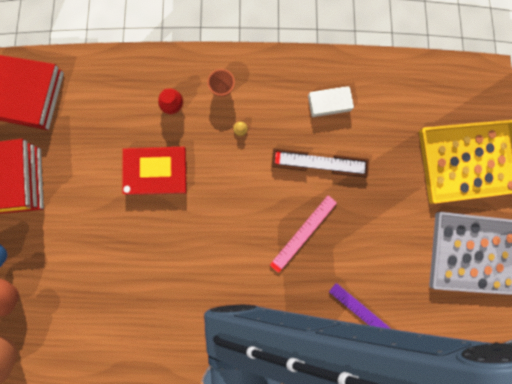

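View pics/scene0.png

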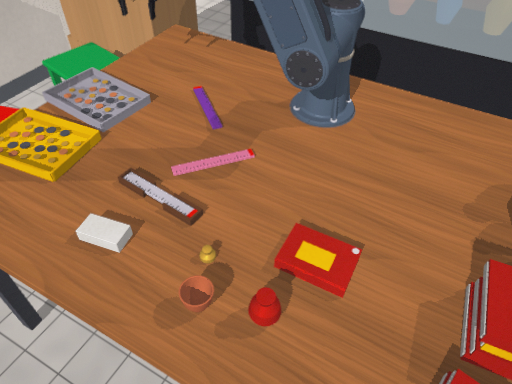

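The top view shows the wanted ruler in the dark case at (275–367, 150–178), with its red end on the left at (277,158). The album is at (123–186, 147–194) and its dot at (127,189). The pink and purple bars are decoys. The scene view agrees: ruler at (160,195), album at (318,258), dot at (355,251).

```bash
cat >> h.py <<'E'
def onplane(name,uv,z):
    c=viewer.camera_info(name);K=np.array([[c['fx'],0,c['cx']],[0,c['fy'],c['cy']],[0,0,1]])
    n=cv2.undistortPoints(np.asarray(uv,float).reshape(-1,1,2),K,np.array(c['dist_coeffs'])).reshape(-1,2)
    T=np.linalg.inv(np.array(c['world_to_cam']));r=np.c_[n,np.ones(len(n))]@T[:3,:3].T
    return (T[:3,3]+r*((z-T[2,3])/r[:,2])[:,None])[:,:2]
def rect(P):
    (c,s,a)=cv2.minAreaRect(P.astype(np.float32))
    if s[0]>s[1]: s=s[::-1];a-=90
    a=(a+90)%180-90   # angle of short side (x axis) in world
    return np.round(np.array(c)*1000,1),np.round(np.array(s)*1000,1),round(a,2)
E
cat > meas.py <<'E'
from h import *
import sys
for n in ['top','scene']:
    im,d=viewer.capture(n);P=cloud(n,d);cv2.imwrite(f'pics/{n}_last.png',im)
    for t,near,z0 in [('ruler',(.606,-.208),.018),('album',(.583,.233),.032),('case',(.606,-.208),.022)]:
        for o in models.outline_of(n,t)[:5]:
            m=o['mask'];q=P[m]; q=q[np.isfinite(q).all(1)]
            c=np.median(q,0)
            if np.hypot(*(c[:2]-near))>.05: continue
            zm=np.median(q[:,2]); 
            up=m&(np.abs(P[...,2]-z0)<.006)
            cs,_=cv2.findContours(m.astype(np.uint8)*255,cv2.RETR_EXTERNAL,cv2.CHAIN_APPROX_NONE)
            k=max(cs,key=len).reshape(-1,2)
            print(n,t,'p',round(o['p'],2),'medz',round(zm*1000,1),'px',m.sum(),'planar',rect(onplane(n,k,z0)),'depth-top',rect(P[up][:,:2]) if up.sum()>20 else None, 'tops z',np.round(np.percentile(q[:,2],[50,75,90])*1000,1))
        
E
python3 meas.py; python3 - <<'E'
import cv2
a=cv2.imread('pics/top_last.png')[140:200,100:380];a=cv2.resize(a,None,fx=2.8,fy=2.8,interpolation=2)
b=cv2.imread('pics/scene_last.png')[160:300,110:370];b=cv2.resize(b,None,fx=2.8,fy=2.8,interpolation=2)
import numpy as np
w=max(a.shape[1],b.shape[1]);f=lambda i:np.pad(i,((0,0),(0,w-i.shape[1]),(0,0)))
cv2.imwrite('pics/crop.png',np.vstack([f(a),f(b)]))
E
```

```text
top ruler p 0.81 medz 16.8 px 1074 planar (array([ 606.4, -203. ]), array([ 34.9, 239.7]), -5.88) depth-top (array([ 606.1, -203.8]), array([ 35.5, 240.8]), -6.5) tops z [16.8 18.8 20.3]
top album p 0.61 medz 31.4 px 2884 planar (array([579.2, 234.6]), array([123.1, 165.9]), 1.18) depth-top (array([580.6, 234.7]), array([120.7, 161.7]), 1.39) tops z [31.4 33.1 34.8]
top case p 0.95 medz 19.7 px 590 planar (array([ 613.2, -121.6]), array([51. , 93.4]), -5.44) depth-top (array([ 606.9, -203.5]), array([ 49.5, 256.6]), -5.58) tops z [19.7 22.  23.7]
scene ruler p 0.85 medz 16.5 px 783 planar (array([ 611. , -203.6]), array([ 34.3, 234.6]), -5.99) depth-top (array([ 607.2, -204.2]), array([ 34.1, 236.6]), -6.95) tops z [16.5 17.6 18.4]
scene album p 0.88 medz 30.6 px 3861 planar (array([591.3, 236. ]), array([141.8, 168.8]), 1.82) depth-top (array([580.7, 234.3]), array([123.8, 166.5]), 1.91) tops z [30.6 31.7 32.6]
```

View pics/crop.png

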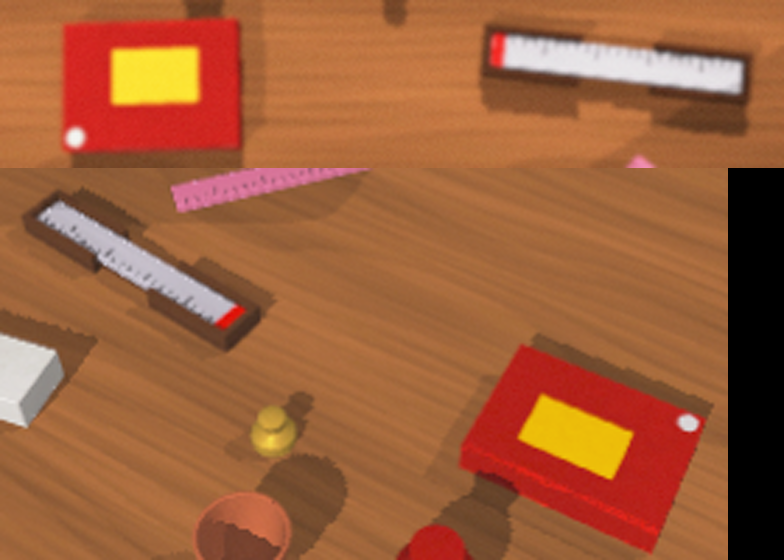

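The ruler's scale edge already faces world +x and its red end faces +y, so it needs no flip. I'll grasp it at the cut-away, lay it about 30 mm short of the album, then push it flush with closed fingers.

```bash
cat > goal.py <<'E'
# usage: goal.py x y z yaw(of tool y axis, deg) -> row shift/turn
import sys;from h import *
from scipy.spatial.transform import Rotation as R
s=bot.read_state();x,y,z,a=map(float,sys.argv[1:5]);T=s['tcp_rot'];a=np.radians(a)
Y=np.array([np.cos(a),np.sin(a),0]);Z=np.array([0,0,-1.]);G=np.c_[np.cross(Y,Z),Y,Z]
print('t',s['time_s'],'at',s['position'].round(4),'shift',(T.T@(np.array([x,y,z])-s['position'])).round(4),'turn',R.from_matrix(T.T@G).as_rotvec(degrees=True).round(2))
E
python3 goal.py .6065 -.2037 .12 -6.0
```

```text
t 1.5 at [ 0.1576 -0.6048  0.2336] shift [ 0.5355 -0.275   0.1135] turn [ -0.    0.  -69.4]
```

```bash
python3 -m jog '[[1,0.5355,-0.275,0.1135,0,0,-69.4],[1,0.5355,-0.275,0.1135,0,0,-69.4],[1,0.5355,-0.275,0.1135,0,0,-69.4],[1,0.5355,-0.275,0.1135,0,0,-69.4],[1,0.5355,-0.275,0.1135,0,0,-69.4],[1,0.5355,-0.275,0.1135,0,0,-69.4],[1,0.5355,-0.275,0.1135,0,0,-69.4],[1,0.5355,-0.275,0.1135,0,0,-69.4],[1,0.5355,-0.275,0.1135,0,0,-69.4],[1,0.5355,-0.275,0.1135,0,0,-69.4],[1,0.5355,-0.275,0.1135,0,0,-69.4],[1,0.5355,-0.275,0.1135,0,0,-69.4],[1,0.5355,-0.275,0.1135,0,0,-69.4],[1,0.5355,-0.275,0.1135,0,0,-69.4]]'; python3 goal.py .6065 -.2037 .0205 -6.0
```

```text
time_s: 3.25
position: [0.6058, -0.205, 0.1205]
tcp_rot: [[0.107, 0.994, 0.0], [0.994, -0.107, -0.0], [-0.0, 0.0, -1.0]]
force: [-0.5, -0.3, 0.5]
opening: 1.003
grasp_force: 0.0
t 3.25 at [ 0.6058 -0.205   0.1205] shift [0.0014 0.0006 0.1   ] turn [ 0.01  0.01 -0.12]
```

```bash
python3 -m jog '[[1,0.001,0.0005,0.05,0,0,0],[1,0.001,0.0005,0.08,0,0,0],[1,0.001,0.0005,0.1,0,0,0],[1,0.001,0.0005,0.1,0,0,0],[0,0.001,0.0005,0.1,0,0,0],[0,0.001,0.0005,0.1,0,0,0],[0,0.001,0.0005,0.1,0,0,0],[0,0.001,0.0005,0.1,0,0,0],[0,0.001,0.0005,0.1,0,0,0],[0,0.001,0.0005,0.1,0,0,0],[0,0.001,0.0005,0.1,0,0,0],[0,0.001,0.0005,0.1,0,0,0]]'
```

```text
time_s: 4.75
position: [0.6072, -0.2028, 0.02]
tcp_rot: [[0.105, 0.995, 0.0], [0.995, -0.105, -0.0], [-0.0, 0.0, -1.0]]
force: [-0.5, 0.6, 0.5]
opening: 0.339
grasp_force: 30.0
```

```bash
python3 -m jog '[[0,0,0,-0.01,0,0,0],[0,0,0,-0.03,0,0,0],[0,0,0,-0.06,0,0,0],[0,0,0,-0.1,0,0,0],[0,0,0,-0.13,0,0,0],[0,0,0,-0.13,0,0,0],[0,0,0,-0.13,0,0,0]]'
python3 - <<'E'
from h import *
b=[viewer.capture(n)[0] for n in ('top','scene')]
cv2.imwrite('pics/lift.png',np.hstack([cv2.resize(i,(400,300)) for i in b]))
for n in ('top','scene'):
  for t in ('ruler','ruler_zero'): print(n,t,[(np.round(x['xyz'],3).tolist(),round(x['p'],2)) for x in models.tip_of(n,t)[:4]])
E
```

```text
time_s: 5.62
position: [0.6063, -0.2023, 0.1496]
tcp_rot: [[0.105, 0.995, -0.001], [0.995, -0.105, 0.001], [0.001, -0.001, -1.0]]
force: [-0.6, 0.1, -2.5]
opening: 0.339
grasp_force: 30.0
top ruler [([0.201, -0.335, 0.001], 0.56)]
top ruler_zero [([0.109, -0.412, 0.0], 0.95), ([0.637, -0.09, 0.137], 0.94)]
scene ruler [([0.42, -0.162, 0.001], 0.92), ([0.618, -0.24, 0.137], 0.91), ([0.455, -0.168, 0.001], 0.84), ([0.605, -0.204, 0.136], 0.83)]
scene ruler_zero [([0.114, -0.417, -0.001], 0.93), ([0.343, -0.07, -0.001], 0.67)]
```

View pics/lift.png

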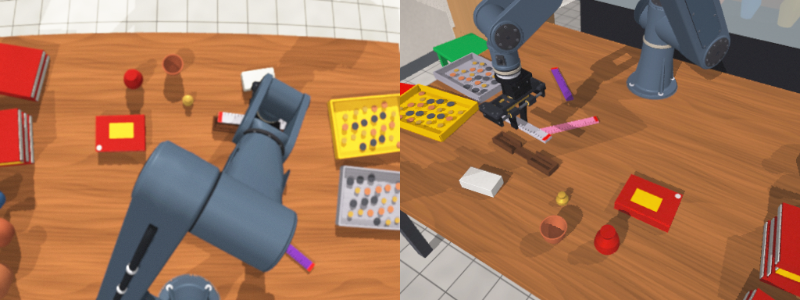

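```bash
python3 goal.py .4716 .196 .1496 1.5
```

```text
t 5.925 at [ 0.6065 -0.2025  0.1488] shift [ 3.822e-01 -1.758e-01 -1.000e-04] turn [-0.12 -0.06 -7.5 ]
```

```bash
python3 -m jog '[[0,0.05,-0.023,0,0,0,-1.5],[0,0.1,-0.046,0,0,0,-3],[0,0.15,-0.069,0,0,0,-4],[0,0.2,-0.092,0,0,0,-5],[0,0.25,-0.115,0,0,0,-6],[0,0.3,-0.138,0,0,0,-7],[0,0.35,-0.161,0,0,0,-7.5],[0,0.382,-0.176,0,0,0,-7.5],[0,0.382,-0.176,0,0,0,-7.5],[0,0.382,-0.176,0,0,0,-7.5],[0,0.382,-0.176,0.05,0,0,-7.5],[0,0.382,-0.176,0.08,0,0,-7.5],[0,0.382,-0.176,0.08,0,0,-7.5],[0,0.382,-0.176,0.08,0,0,-7.5]]'; python3 goal.py .4716 .196 .013 1.5
python3 - <<'E'
from h import *
for n in ('top','scene'):
  viewer.capture(n)
  for t in ('ruler_zero','album','album_corner'): print(n,t,[(np.round(x['xyz'],3).tolist(),round(x['p'],2)) for x in models.tip_of(n,t)[:4]])
E
```

```text
time_s: 7.68
position: [0.4732, 0.1949, 0.0707]
tcp_rot: [[-0.025, 1.0, 0.002], [1.0, 0.025, 0.0], [0.0, 0.002, -1.0]]
force: [-0.7, 0.8, -1.9]
opening: 0.341
grasp_force: 30.0
t 7.675 at [0.4732 0.1949 0.0707] shift [ 0.0011 -0.0016  0.0577] turn [ 0.09 -0.01 -0.08]
top ruler_zero [([0.11, -0.411, -0.001], 0.75), ([0.336, -0.072, -0.004], 0.56), ([0.489, 0.157, 0.062], 0.32)]
top album [([0.586, 0.234, 0.0], 0.77), ([0.61, -0.204, 0.003], 0.58)]
top album_corner [([0.52, 0.316, -0.0], 0.93)]
scene ruler_zero [([0.341, -0.07, -0.001], 0.97), ([0.525, 0.314, -0.003], 0.71), ([0.118, -0.414, 0.001], 0.63), ([0.487, 0.313, 0.061], 0.58)]
scene album [([0.582, 0.235, -0.001], 0.86)]
scene album_corner [([0.524, 0.317, -0.001], 0.8)]
```

```bash
python3 -m jog '[[0,0.001,-0.001,0.03,0,0,0],[0,0.001,-0.001,0.05,0,0,0],[0,0.001,-0.001,0.0575,0,0,0],[0,0.001,-0.001,0.0575,0,0,0],[0.42,0.001,-0.001,0.0575,0,0,0],[0.42,0.001,-0.001,0.0575,0,0,0],[0.42,0.001,-0.001,0.0575,0,0,0],[0.42,0.001,-0.001,0.0575,0,0,0]]'
```

```text
time_s: 9.07
position: [0.4711, 0.1966, 0.0128]
tcp_rot: [[-0.026, 1.0, 0.0], [1.0, 0.026, 0.0], [0.0, 0.0, -1.0]]
force: [-0.4, -0.1, -0.6]
opening: 0.422
grasp_force: 0.0
```

```bash
python3 -m jog '[[0.42,0,0,-0.03,0,0,0],[0.42,0,0,-0.06,0,0,0],[0.42,0,0,-0.07,0,0,0],[0,0.037,-0.05,-0.07,0,0,0],[0,0.037,-0.05,-0.07,0,0,0],[0,0.037,-0.05,-0.07,0,0,0],[0,0.037,-0.05,-0.07,0,0,0],[0,0.037,-0.05,-0.07,0,0,0]]'; python3 goal.py .421 .233 .014 1.5
sed -i 's/(.606,-.208),.018/(.4716,.195),.010/' meas.py; python3 meas.py
python3 - <<'E'
from h import *
for n in ('top','scene'):
  for t in ('ruler_zero','ruler'): print(n,t,[(np.round(x['xyz'],3).tolist(),round(x['p'],2)) for x in models.tip_of(n,t)[:4]])
cv2.imwrite('pics/p1.png',cv2.resize(cv2.imread('pics/scene_last.png')[150:320,240:440],None,fx=3,fy=3))
E
```

```text
time_s: 10.07
position: [0.4209, 0.2318, 0.0824]
tcp_rot: [[-0.025, 1.0, 0.0], [1.0, 0.025, 0.0], [0.0, 0.0, -1.0]]
force: [-0.3, 0.1, -0.5]
opening: 0.017
grasp_force: 0.0
t 10.075 at [0.4209 0.2318 0.0824] shift [0.0012 0.0001 0.0684] turn [ 0.02 -0.   -0.06]
top ruler p 0.6 medz 9.1 px 679 planar (array([471.4, 151.2]), array([ 28.9, 150.3]), 0.55) depth-top (array([471.4, 151.5]), array([ 29.3, 151.3]), 0.58) tops z [ 9.1 11.  12.5]
top album p 0.86 medz 31.4 px 2817 planar (array([580.6, 232.5]), array([120.9, 168. ]), 0.47) depth-top (array([581.7, 235.7]), array([119.8, 163.5]), 0.94) tops z [31.4 33.1 34.7]
top case p 0.68 medz 8.5 px 1610 planar (array([ 605.2, -202.6]), array([ 51.6, 256.9]), -5.48) depth-top (array([ 606.5, -203.7]), array([ 49.9, 257. ]), -5.44) tops z [ 8.5 17.1 22. ]
scene ruler p 0.75 medz 8.1 px 1029 planar (array([476.8, 195.8]), array([ 36.8, 237. ]), 2.03) depth-top (array([472.3, 195.4]), array([ 33.1, 237.7]), 1.67) tops z [ 8.1  9.2 10.3]
scene album p 0.96 medz 30.6 px 3847 planar (array([591.6, 235.3]), array([141.4, 166.9]), 1.73) depth-top (array([581.1, 234.7]), array([123.6, 166.6]), 2.48) tops z [30.6 31.7 32.6]
scene case p 0.83 medz 7.7 px 1565 planar (array([ 614.6, -198.3]), array([ 63.7, 268.2]), -6.32) depth-top (array([ 607.6, -204.1]), array([ 51. , 260.6]), -6.04) tops z [ 7.7 17.  20.7]
top ruler_zero [([0.336, -0.074, -0.002], 0.76), ([0.112, -0.41, 0.002], 0.58)]
top ruler [([0.452, -0.167, 0.004], 0.9), ([0.421, -0.16, -0.0], 0.86), ([0.487, 0.158, 0.004], 0.72), ([0.209, -0.298, 0.003], 0.71)]
scene ruler_zero [([0.116, -0.412, 0.004], 0.83), ([0.339, -0.068, -0.002], 0.67), ([0.486, 0.316, 0.0], 0.57)]
scene ruler [([0.208, -0.302, -0.004], 0.88), ([0.455, -0.167, -0.0], 0.78), ([0.473, 0.194, 0.003], 0.77), ([0.42, -0.162, 0.0], 0.72)]
```

View pics/p1.png

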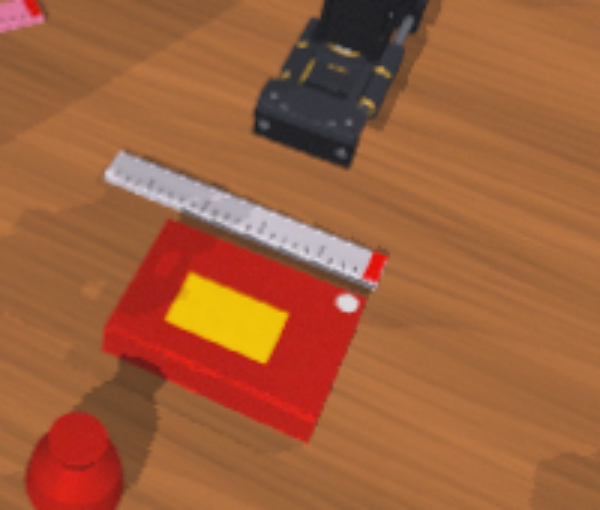

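The ruler now lies parallel to the album. Its red end, at (375,265) in the crop, sits next to the dot at (347,303), with a gap of about 34 mm. Next I push it.

```bash
python3 -m jog '[[0,0.001,0,0.05,0,0,0],[0,0.001,0,0.068,0,0,0],[0,0.001,0,0.068,0,0,0],[0,0.001,0.01,0.068,0,0,0],[0,0.001,0.016,0.068,0,0,0],[0,0.001,0.022,0.068,0,0,0],[0,0.001,0.028,0.068,0,0,0],[0,0.001,0.034,0.068,0,0,0],[0,0.001,0.04,0.068,0,0,0],[0,0.001,0.043,0.068,0,0,0],[0,0.001,0.045,0.068,0,0,0],[0,0.001,0.045,0.068,0,0,0],[0,0.001,0.045,0.068,0,0,0]]'; python3 meas.py | grep -E "ruler|album"
```

```text
time_s: 12.3
position: [0.4651, 0.2344, 0.0145]
tcp_rot: [[-0.026, 1.0, 0.0], [1.0, 0.026, 0.0], [0.0, 0.0, -1.0]]
force: [-2.0, -0.6, 0.9]
opening: 0.007
grasp_force: 0.8
top ruler p 0.62 medz 9.0 px 627 planar (array([482.9, 143.5]), array([ 34.8, 136.3]), -3.3) depth-top (array([482.8, 143.7]), array([ 31.6, 136.3]), -2.96) tops z [ 9.  10.7 12.3]
top album p 0.77 medz 31.4 px 2352 planar (array([581.8, 232.7]), array([123.2, 168.5]), 0.47) depth-top (array([581.5, 235.2]), array([119.4, 162.6]), 0.97) tops z [31.4 33.1 34.7]
scene ruler p 0.62 medz 8.2 px 615 planar (array([489.8, 132.5]), array([ 37.2, 111. ]), -1.86) depth-top (array([487.6, 195.9]), array([ 33.2, 238.8]), -2.78) tops z [ 8.2  9.4 10.4]
scene album p 0.55 medz 30.6 px 3891 planar (array([592.5, 235.8]), array([142.5, 169.4]), 2.51) depth-top (array([580.3, 234.7]), array([124.5, 166.2]), 2.4) tops z [30.6 31.6 32.5]
```

```bash
python3 -m jog '[[0,0,0.004,0,0,0,0],[0,0,0.008,0,0,0,0],[0,0,0.01,0,0,0,0],[0,0,0.012,0,0,0,0],[0,0,0.013,0,0,0,0],[0,0,0.013,0,0,0,0]]'; python3 -m jog '[[0,0,0.001,0,0,0,0],[0,0,0.002,0,0,0,0],[0,0,0.002,0,0,0,0]]'; python3 meas.py | grep -E "ruler|album"
```

```text
time_s: 13.45
position: [0.4748, 0.2339, 0.0143]
tcp_rot: [[-0.026, 1.0, -0.007], [1.0, 0.026, -0.002], [-0.002, -0.007, -1.0]]
force: [-7.3, -1.6, 5.0]
opening: 0.002
grasp_force: 3.3
time_s: 13.82
position: [0.476, 0.2339, 0.0143]
tcp_rot: [[-0.026, 1.0, -0.008], [1.0, 0.026, -0.002], [-0.002, -0.008, -1.0]]
force: [-6.4, -2.2, 4.5]
opening: 0.003
grasp_force: 3.3
top album p 0.83 medz 31.3 px 2119 planar (array([579.4, 233.7]), array([123.2, 165.9]), 0.19) depth-top (array([582.1, 235.6]), array([119.3, 164. ]), 0.52) tops z [31.3 32.9 34.5]
scene album p 0.91 medz 30.6 px 3825 planar (array([592.7, 235. ]), array([142.9, 169.4]), 2.01) depth-top (array([582.1, 234.9]), array([122.8, 167.9]), 2.43) tops z [30.6 31.6 32.5]
```

Force has risen to about 7 N, so the ruler is against the album. I'll back off and look.

```bash
python3 -m jog '[[0,0,-0.01,0,0,0,0],[0,0,-0.025,0,0,0,0],[0,0,-0.035,-0.03,0,0,0],[0,0,-0.035,-0.08,0,0,0],[0,-0.06,-0.035,-0.13,0,0,0],[0,-0.12,-0.035,-0.18,0,0,0],[0,-0.18,-0.035,-0.18,0,0,0],[0,-0.24,-0.035,-0.18,0,0,0],[0,-0.3,-0.035,-0.18,0,0,0],[0,-0.36,-0.035,-0.18,0,0,0],[0,-0.36,-0.035,-0.18,0,0,0]]'; python3 meas.py | grep -E "ruler|album"
python3 - <<'E'
from h import *
cv2.imwrite('pics/p2.png',np.vstack([cv2.resize(cv2.imread('pics/scene_last.png')[200:310,240:400],(640,440),interpolation=2)]))
t=cv2.imread('pics/top_last.png')[130:220,110:260];cv2.imwrite('pics/p3.png',cv2.resize(t,None,fx=5,fy=5,interpolation=2))
for n in ('top','scene'):
  for t in ('ruler_zero','ruler_150','album_corner'): print(n,t,[(np.round(x['xyz'],3).tolist(),round(x['p'],2)) for x in models.tip_of(n,t) if x['xyz'][1]>0.1])
E
```

```text
time_s: 15.6
position: [0.4551, -0.1297, 0.1948]
tcp_rot: [[-0.022, 1.0, 0.003], [1.0, 0.022, -0.002], [-0.002, 0.003, -1.0]]
force: [0.2, -1.0, 0.5]
opening: 0.005
grasp_force: 0.0
top ruler p 0.97 medz 9.3 px 1073 planar (array([498.2, 194.6]), array([ 32.5, 242.6]), -2.17) depth-top (array([497.9, 195.3]), array([ 30.7, 242.4]), -2.75) tops z [ 9.3 11.  12.5]
top album p 0.77 medz 31.4 px 2951 planar (array([580. , 233.7]), array([124.1, 164.1]), 1.19) depth-top (array([581.6, 235.3]), array([122.3, 162.6]), 1.26) tops z [31.4 33.1 34.7]
scene ruler p 0.72 medz 8.4 px 699 planar (array([503.4, 194.4]), array([ 36.2, 239. ]), -2.04) depth-top (array([499.1, 193.9]), array([ 34.8, 240.1]), -2.27) tops z [ 8.4  9.4 10.4]
scene album p 0.72 medz 30.5 px 3860 planar (array([592.4, 235.8]), array([141.6, 168.3]), 1.46) depth-top (array([581.6, 234.8]), array([123.3, 166.1]), 1.51) tops z [30.5 31.6 32.5]
top ruler_zero [([0.523, 0.311, 0.002], 0.57)]
top ruler_150 [([0.514, 0.156, -0.0], 0.77), ([0.498, 0.194, -0.0], 0.59)]
top album_corner [([0.521, 0.317, -0.001], 0.63)]
scene ruler_zero [([0.52, 0.316, 0.001], 0.9)]
scene ruler_150 [([0.5, 0.191, 0.003], 0.92), ([0.511, 0.164, -0.003], 0.85)]
scene album_corner [([0.524, 0.317, -0.002], 0.94), ([0.515, 0.162, -0.002], 0.18)]
```

View pics/p2.png

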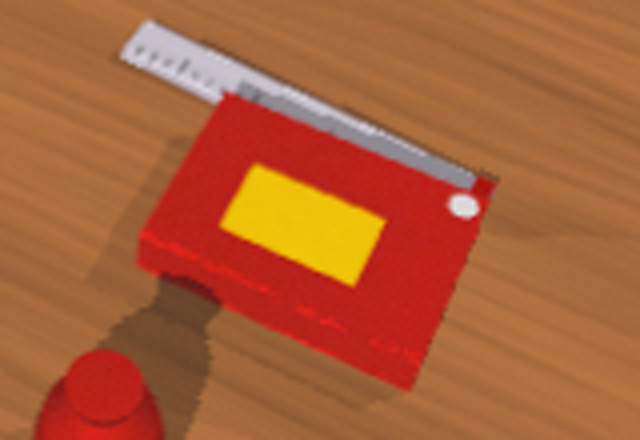

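View pics/p3.png

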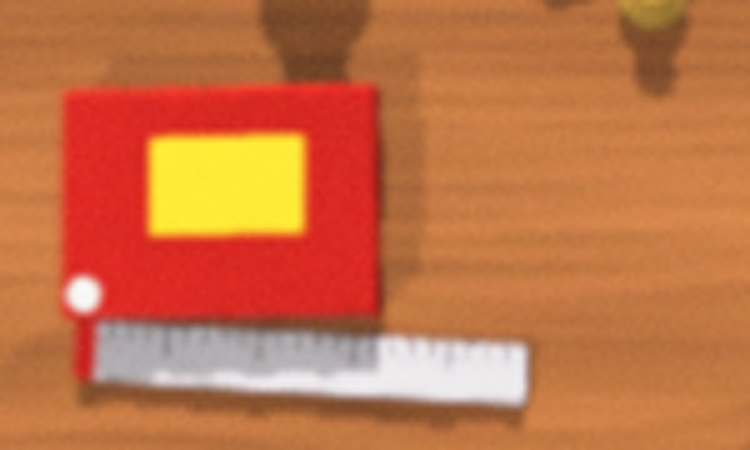

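The zero end touches at the dot, but the ruler is turned about 3.5° off, so the tail stands off the album by about 9 mm at mid-length. I'll push once more, nearer the tail at y≈0.175.

```bash
python3 goal.py .455 .17 .10 1.5
```

```text
t 16.3 at [ 0.4544 -0.1256  0.1946] shift [0.2955 0.0085 0.0946] turn [ 0.   -0.    0.04]
```

```bash
python3 -m jog '[[0,0.06,0,0.03,0,0,0],[0,0.12,0,0.06,0,0,0],[0,0.18,0,0.09,0,0,0],[0,0.24,0,0.0946,0,0,0],[0,0.2955,0.0085,0.0946,0,0,0],[0,0.2955,0.0085,0.0946,0,0,0],[0,0.2955,0.0085,0.0946,0,0,0],[0,0.2955,0.0085,0.14,0,0,0],[0,0.2955,0.0085,0.18,0,0,0],[0,0.2955,0.0085,0.18,0,0,0],[0,0.2955,0.0135,0.18,0,0,0],[0,0.2955,0.0185,0.18,0,0,0],[0,0.2955,0.0225,0.18,0,0,0],[0,0.2955,0.0265,0.18,0,0,0],[0,0.2955,0.0285,0.18,0,0,0],[0,0.2955,0.0305,0.18,0,0,0],[0,0.2955,0.0305,0.18,0,0,0]]';  python3 -m jog '[[0,0,0.001,0,0,0,0],[0,0,0.002,0,0,0,0],[0,0,0.003,0,0,0,0],[0,0,0.003,0,0,0,0]]'
```

```text
time_s: 18.42
position: [0.4765, 0.1702, 0.0145]
tcp_rot: [[-0.026, 1.0, -0.001], [1.0, 0.026, -0.0], [-0.0, -0.001, -1.0]]
force: [-2.8, -1.2, 1.8]
opening: 0.008
grasp_force: 1.2
time_s: 18.92
position: [0.481, 0.1703, 0.0146]
tcp_rot: [[-0.026, 1.0, 0.002], [1.0, 0.026, 0.0], [0.0, 0.002, -1.0]]
force: [-1.0, -0.9, -0.4]
opening: 0.003
grasp_force: 0.4
```

```bash
python3 -m jog '[[0,0,0.001,0,0,0,0],[0,0,0.002,0,0,0,0],[0,0,0.003,0,0,0,0],[0,0,0.003,0,0,0,0]]'; python3 -m jog '[[0,0,0.001,0,0,0,0],[0,0,0.002,0,0,0,0],[0,0,0.002,0,0,0,0]]'
```

```text
time_s: 19.42
position: [0.4836, 0.1704, 0.0146]
tcp_rot: [[-0.026, 1.0, 0.001], [1.0, 0.026, 0.0], [0.0, 0.001, -1.0]]
force: [-1.2, 0.9, 0.7]
opening: 0.007
grasp_force: 0.6
time_s: 19.8
position: [0.4842, 0.1703, 0.0145]
tcp_rot: [[-0.026, 1.0, -0.002], [1.0, 0.026, -0.0], [-0.0, -0.002, -1.0]]
force: [-3.6, -0.5, 2.6]
opening: 0.004
grasp_force: 1.9
```

```bash
python3 -m jog '[[0,0,0.001,0,0,0,0],[0,0,0.002,0,0,0,0],[0,0,0.002,0,0,0,0]]'; python3 -m jog '[[0,0,0.001,0,0,0,0],[0,0,0.002,0,0,0,0],[0,0,0.002,0,0,0,0]]'
```

```text
time_s: 20.18
position: [0.4843, 0.1703, 0.0145]
tcp_rot: [[-0.026, 1.0, -0.006], [1.0, 0.026, -0.001], [-0.0, -0.006, -1.0]]
force: [-6.8, -0.8, 6.5]
opening: 0.003
grasp_force: 3.4
time_s: 20.55
position: [0.4843, 0.1703, 0.0145]
tcp_rot: [[-0.026, 1.0, -0.01], [1.0, 0.026, -0.001], [-0.001, -0.01, -1.0]]
force: [-8.6, -0.1, 8.6]
opening: 0.001
grasp_force: 4.6
```

The arm is now stopped hard against the album without moving it, so the ruler is flush. I'll retreat and check.

```bash
python3 -m jog '[[0,0,-0.01,0,0,0,0],[0,0,-0.025,0,0,0,0],[0,0,-0.03,-0.03,0,0,0],[0,0,-0.03,-0.08,0,0,0],[0,-0.06,-0.03,-0.13,0,0,0],[0,-0.12,-0.03,-0.18,0,0,0],[0,-0.18,-0.03,-0.18,0,0,0],[0,-0.24,-0.03,-0.18,0,0,0],[0,-0.3,-0.03,-0.18,0,0,0],[0,-0.3,-0.03,-0.18,0,0,0]]'; python3 meas.py | grep -E "ruler|album"
python3 - <<'E'
from h import *
t=cv2.imread('pics/top_last.png')[130:220,110:260];cv2.imwrite('pics/p4.png',cv2.resize(t,None,fx=5,fy=5,interpolation=2))
for n in ('top','scene'):
  for t in ('ruler_zero','ruler_150','album_corner','album'): print(n,t,[(np.round(x['xyz'],3).tolist(),round(x['p'],2)) for x in models.tip_of(n,t) if x['xyz'][1]>0.1])
E
```

```text
time_s: 21.8
position: [0.4678, -0.1341, 0.1949]
tcp_rot: [[-0.022, 1.0, 0.003], [1.0, 0.022, -0.002], [-0.002, 0.003, -1.0]]
force: [-0.2, 1.5, 0.3]
opening: 0.008
grasp_force: 0.0
top ruler p 0.73 medz 9.2 px 1112 planar (array([505.1, 196. ]), array([ 34.4, 244.4]), 0.47) depth-top (array([507.3, 196.3]), array([ 32.1, 240.6]), 1.52) tops z [ 9.2 10.9 12.8]
top album p 0.57 medz 31.4 px 2968 planar (array([580.6, 233.8]), array([126. , 166.2]), 0.14) depth-top (array([581.4, 235.1]), array([121.7, 162.6]), 1.23) tops z [31.4 33.1 34.7]
scene album p 0.93 medz 30.6 px 3862 planar (array([591.7, 235.7]), array([141.3, 167.5]), 1.81) depth-top (array([581.6, 234.8]), array([124. , 166.5]), 1.73) tops z [30.6 31.6 32.6]
top ruler_zero [([0.518, 0.312, -0.002], 0.87)]
top ruler_150 [([0.51, 0.197, -0.003], 0.93), ([0.523, 0.161, 0.003], 0.64)]
top album_corner [([0.52, 0.316, -0.0], 0.71)]
top album [([0.583, 0.235, 0.0], 0.62), ([0.517, 0.319, -0.001], 0.61)]
scene ruler_zero [([0.52, 0.316, -0.001], 0.97)]
scene ruler_150 [([0.526, 0.163, -0.002], 0.93), ([0.508, 0.195, 0.002], 0.7)]
scene album_corner [([0.526, 0.316, 0.002], 0.58)]
scene album [([0.58, 0.235, 0.002], 0.97)]
```

View pics/p4.png

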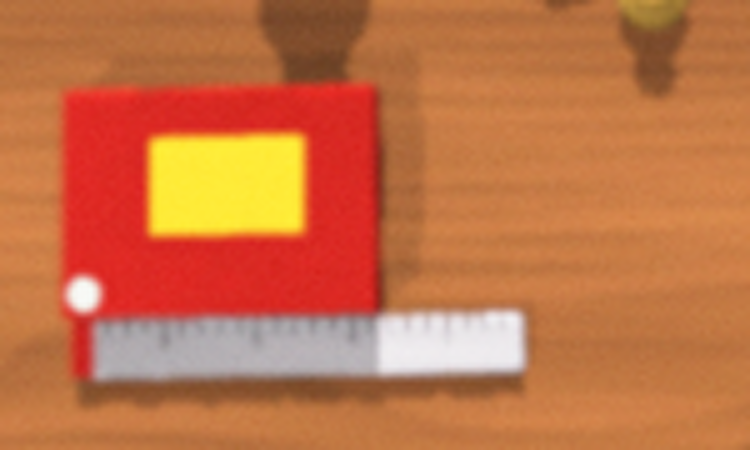

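The ruler lies flush along the album: both are at about 1.5°, and the zero end is level with the dotted corner to about 1 mm. The robot is clear of everything, so I'm handing in.

```bash
python3 -c "
from rig import workorder
print(workorder.hand_in())"
```

```text
the job is handed in; nothing more can be done
None
```

The straightedge is lying flat and flush along the album's dotted edge, with its zero end level with the dotted corner to within about 1 mm by the camera measurements, and the job is handed in; the hand-in call gave no verdict.

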